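Pick a valve from the bench-top stock carousel

TASK

Turn the stock carousel on the bench by pushing on its notched rim, not on the bins or the upper shelf, until the yellow bin faces squarely over the green-taped front edge of the square base board, and let it stand still there. Then reach in under the upper shelf, lift the brass valve with the red handle out of the yellow bin, and set it down gently, standing upright with its handle on top, in the empty compartment of the grey kit tray. Leave the yellow bin at the front, and everything else as it is.

Things in the scene. Friction and masses are not known exactly. Their poses are not given: they have to be found in the camera images.
- base_board: Square wooden base board of the carousel, 440 x 440 x 18 mm, fixed to the bench; origin at the centre of its underside, on the carousel's axis. Its own -x axis points out through its front edge, which has a strip of green tape along it and looks towards the tray, to the robot's right (board turned 1.0 to 1.3 rad).
- turntable: Grey carousel deck, 400 mm across, 20 mm thick, carrying four bins at 90 degree steps; turns without stops about the vertical axis at the board's centre. Origin on that axis at its underside, 38 mm above the bench (top: 58 mm). Its own -x points to the yellow bin: yellow bin at the front = same yaw as the board. About 5 N at the rim turns it; let go, it stops almost at once. About 5 kg.
- deck_centre (a point): Centre of the deck's top face, 58 mm above the bench, on the axis. Around it the rim has eight notches, cut through the deck from radius 200 in to 170 mm, each 17 degrees (55 mm) wide, centred 28, 62, 118 and 152 degrees to either side of the direction to the yellow bin. Under the deck there are 20 mm of free space, then the board.
- bin_yellow: Yellow bin fixed on the deck, 114 mm wide (107 inside), 66 to 172 mm from the axis; inner floor 61 mm above the bench, walls 3.5 mm; back and rear half of the sides 55 mm high, sides sloping down to a front lip 16 mm high. Origin at the centre of its underside, 119 mm from the axis; its -x points outward through its front.
- bin_a: Blue bin, same shape, a quarter turn counter-clockwise (seen from above) from the yellow bin; holds a steel flange.
- bin_b: Blue bin, same shape, opposite the yellow bin; holds a steel tee.
- bin_c: Blue bin, same shape, a quarter turn clockwise from the yellow bin; filled with nuts.
- upper_shelf: Blue round shelf, 240 mm across, 14 mm thick, turning with the deck on the same axis; origin at the centre of its underside, 193 mm above the bench. It overhangs the inner half of the bins: a gripper must lean (about 30 to 40 degrees, its body out over the front edge) to reach the middle of a bin. Small bottles and tape rolls fixed on it reach 300 mm above the bench.
- valve_centre (a point): Loose brass valve lying in the yellow bin, about 0.34 kg. Body 76 mm long (own x), 32 wide, 32 high, flat sides; this point is its middle, 16 mm above the underside. Own z points up to the red wing handle: a bar 46 mm along x, 12 wide, 43 to 54 mm above the underside, over the middle. At the start about 120 mm from the carousel's axis, x within 0.12 rad of the bin's depth direction.
- kit_tray: Shallow grey kit tray fixed on the bench, 300 mm (own x) by 200 mm (own y), walls 30 mm high, 4 mm thick, floor 4 mm; a divider 26 mm high crosses it 22 mm to the +x side of its middle. Origin at the centre of its underside. The larger compartment on its -x side (nearer the robot), 166 by 192 mm inside, is empty.
- tray_spot (a point): Centre of the empty compartment of the kit tray, on its floor (5 mm above the bench).
- tee_centre (a point): Loose steel tee, 70 mm long, 34 mm high, in blue bin b (leave in its bin); point at its middle.
- flange_centre (a point): Loose dark steel flange, 80 mm across, in blue bin a (leave in its bin); point at its middle.
- elbow_centre (a point): Loose brass elbow, about 65 x 65 x 34 mm, already in the far, smaller compartment of the kit tray (leave); point at its middle.
- spray_can: Loose green spray can, 60 mm across, 170 mm high, on the bench (leave); origin under its centre.
- wrench: Loose steel wrench, 190 mm long, flat on the bench, between robot and tray (leave); origin near its middle.
- carton: Loose small cardboard carton, 130 x 100 x 75 mm, on the bench (leave); origin under its centre.

How it is judged:
On the way, in this order (a step that is already met when the one before it is completed fails the run):
1. the yellow bin stands still at the front of the base board, within 12 degrees, with the valve still in it (y of bin_yellow in the frame of base_board between -0.025 and 0.025 m and x of bin_yellow in the frame of base_board below -0.08 m and angular speed of turntable below 0.05 rad/s and distance between valve_centre and bin_yellow below 0.06 m), for 0.3 s.
2. the valve is lifted out of the yellow bin by the fingers while the bin stays at the front (y of bin_yellow in the frame of base_board between -0.025 and 0.025 m and x of bin_yellow in the frame of base_board below -0.08 m and contact force between the fingers and valve above 1 N and distance between valve_centre and bin_yellow above 0.1 m), for 0.1 s.
At the end, for the whole second after the job is handed in: The valve stands released, at rest and upright (within 0.2 rad, handle on top) on the floor of the tray's empty compartment; the yellow bin is at the front within 12 degrees (its middle within 25 mm of the board's centre line) and still; tee and flange are in their bins (y of bin_yellow in the frame of base_board between -0.025 and 0.025 m and x of bin_yellow in the frame of base_board below -0.08 m and angular speed of turntable below 0.05 rad/s and x of valve_centre in the frame of kit_tray between -0.135 and 0.008 m and y of valve_centre in the frame of kit_tray between -0.085 and 0.085 m and z of valve_centre in the frame of kit_tray between 0.01 and 0.03 m and angle between valve_centre's own z axis and vertical below 0.2 rad and linear speed of valve below 0.02 m/s and distance between tee_centre and bin_b below 0.07 m and distance between flange_centre and bin_a below 0.07 m); the robot touches nothing.
It fails at once if a blue bin or the upper shelf is pushed (over 4 N) (contact force between any of the fingers, the arm and bin_a above 4 N or contact force between any of the fingers, the arm and bin_b above 4 N or contact force between any of the fingers, the arm and bin_c above 4 N or contact force between any of the fingers, the arm and upper_shelf above 4 N).
It fails at once if the yellow bin is shoved (over 12 N) (contact force between any of the fingers, the arm and bin_yellow above 12 N).
It fails at once if the valve is let go in the air (more than 15 mm above the tray's floor) or banged into the tray (over 50 N) (contact force between valve and kit_tray above 50 N or (contact force between the fingers and valve below 0.05 N and distance between valve_centre and bin_yellow above 0.1 m and height (world z) of valve_centre above 0.036 m)).
It fails at once if a bystander on the bench or the elbow in the tray is moved more than 30 mm (distance of any of spray_can, wrench, carton, elbow_centre from where it was at the start of the episode above 0.03 m).
It fails at once if the tee or the flange leaves its bin (distance between tee_centre and bin_b above 0.07 m or distance between flange_centre and bin_a above 0.07 m).
It also fails if it takes over 72 s, if anything falls off the work surface, if the arm or the gripper's body presses on something with over 40 N, if the wrist force passes 120 N, or if a joint passes its speed limit or range.

ROBOT

A 6-joint arm with a two-finger parallel gripper is mounted at the origin on the work surface. World frame = base frame: x ahead of the robot, y to its left, z up, the work surface at z = 0. Lengths are in m, angles in rad, forces in N, time in s.
With the tool pointing down it reaches from about 0.25 to 0.725 m from the base axis. Payload 4 kg.
Tool frame: the origin (TCP) lies between the finger pads; the fingertips stand 17 mm ahead of it and the grasp point (between the pads) lies 2 mm behind it; z points along the fingers, y is the direction in which the jaws open and shut (so a half turn about z gives the same grasp; the last joint's range is limited). The gripper opens to 85 mm and grips with 20 to 120 N. Pads are 22 mm wide; open, the fingers measure 114 mm over their backs; the gripper's body (76 mm by 85 mm) begins 54 mm behind the grasp point. The pads swing forward as they close: fully open they stand 13 mm farther back than shut.
Start: joints at [1.295, 0.241, 0.005, 1.335, 0, 1.571], TCP at [0.136, 0.481, 0.248] pointing down, gripper open.
Joint ranges: [-2.72, 2.72], [-1.05, 1.87], [-1.09, 1.28], [-1.99, 2.15], [-1.42, 1.44], [-3.14, 3.14]. Speed limits (rad/s): [2.79, 2.79, 3.14, 3.14, 3.14, 3.14].

INTERFACE

Orientations are given as a unit quaternion [x, y, z, w].
In Python, from workcell import readout, viewer, order gives the robot as it stands. The module is installed in compiled form; this text tells all that it offers.
- The arm moves only by the shell command python3 -m crank 'ROWS'. ROWS is text: rows parted by semicolons, each of 7 numbers parted by spaces: the shift along the tool's x, y, z in m, then the turn, a rotation vector about the tool's x, y, z in rad, then the gripper's target within -1 to 1 (shut at 1, half-way at 0, fully open at -1). A call has 1 to 20 rows; each row shifts and turns the pose as measured when the row begins, along the tool's axes as they then stand; what a row does not reach is not made up. A row lasts 1/12 s, in which the tool goes at most 41.7 mm and 7.16 degrees, less where a joint would pass 70% of its speed; a pose out of reach is approached as far as the arm can. A call with a gripper value outside its range is refused whole. The fingers move at their own pace and stop on an object; the grip force is fixed at half the most. Time passes only in rows, so rows that do not move let the fingers close. It gives the time, the measured TCP pose, the force and the opening at its end, in the units of the state.
- readout.get_obs(): the state, without advancing time (a new reading comes with each control period).
- viewer.camera(name): name is "side" or "top" or "wrist"; returns the picture (400x640x3 uint8, red, green, blue); there is no depth.
- viewer.calibration(name): a dict with "fx", "fy", "cx", "cy" (pixels), "eye" and "rotation" of the camera in the world. Camera axes: x right, y down, z forward; pixel columns grow to the right and rows downward; lengths in m; the calibration is good to about 2 mm. A picture is of the moment at which its call begins: read the wrist's pose just before it. calibration takes no time and is no camera call; for the wrist camera it gives the pose at the moment of the call.
- order.job_done(): hands the job in, once; it reports no verdict.
The state is a dict: "clock": time; "joint_pos": joint angles; "joint_vel": joint speeds; "tau": joint torques, N m; "eef_pos": TCP position; "tool_rot": TCP orientation; "ft_force": force on the tool from outside, world axes, zero at the start; "ft_torque": the same for the moment, N m; "grip_width": finger opening in m.
Only numpy, scipy, OpenCV 4.12 (cv2) and the standard library are available. Lean on these libraries where they do the work, as an engineer would, in place of code of your own. Each camera call takes 0.05 s, during which the arm holds its last target. There are 200 camera calls.

## Working session

There is one attempt and no reset: what is moved stays moved. The work goes in short steps, Python scripts to look and compute and a shell command to move; the robot and the scene stay as the last step left them, time stands still between calls to the robot, and variables do not carry over. Pictures are saved under pics/ and viewed, about 8 in all and at most 12, crops included, and the job is handed in when it is done.

```bash
mkdir -p pics; ls
python3 - <<'E'
from workcell import readout, viewer
import cv2,numpy as np
np.set_printoptions(precision=4,suppress=True)
o=readout.get_obs();print(o)
for n in("top","side"):
    im=viewer.camera(n);cv2.imwrite(f"pics/{n}0.png",im[...,::-1]);print(n,viewer.calibration(n))
E
```

```text
pics
{'clock': 0.0, 'joint_pos': array([1.295 , 0.2414, 0.0037, 1.3352, 0.    , 1.5708]), 'joint_vel': array([-0.0007,  0.0004,  0.0004,  0.0002,  0.0004,  0.0004]), 'tau': array([ -0.0005, -37.2321,  25.2406,   0.0168,  -0.    ,  -0.    ]), 'eef_pos': array([0.136 , 0.4805, 0.2474]), 'tool_rot': array([ 0.1375,  0.9905, -0.001 , -0.0002]), 'ft_force': array([0.3965, 0.0705, 0.7239]), 'ft_torque': array([ 0.0374, -0.0292, -0.0048]), 'grip_width': 0.08578381425795306}
top {'fx': 481.3503808690632, 'fy': 481.3503808690632, 'cx': 320.16268745900675, 'cy': 196.3191447180993, 'eye': array([ 0.4241, -0.0453,  1.6192]), 'rotation': array([ 0.7111, -0.7023,  0.0256, -0.0228])}
side {'fx': 484.4465551635828, 'fy': 484.4465551635828, 'cx': 318.20957942421273, 'cy': 208.67618464783445, 'eye': array([ 0.1974, -1.1482,  1.09  ]), 'rotation': array([ 0.8945, -0.1331,  0.0642, -0.4219])}
```

View pics/top0.png

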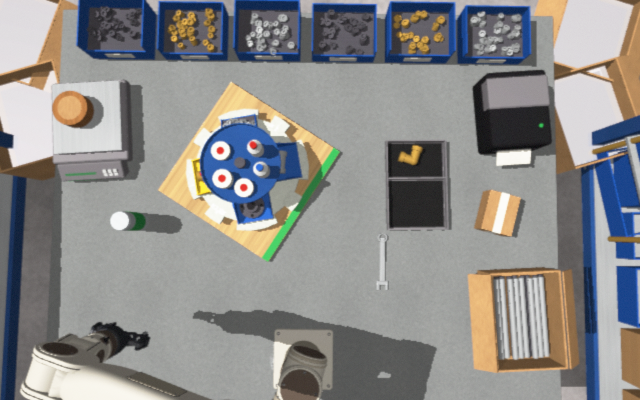

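View pics/side0.png

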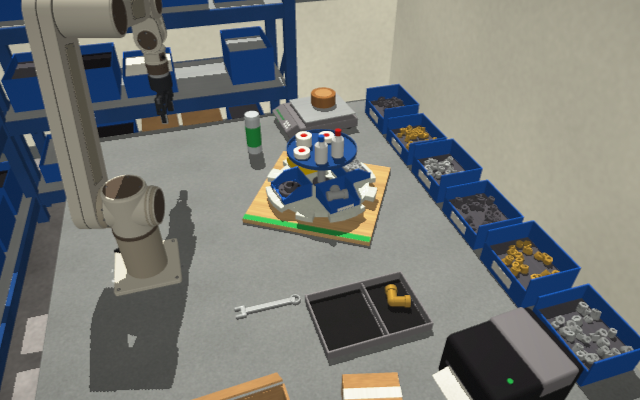

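```bash
cat > h.py <<'E'
import numpy as np,cv2
from scipy.spatial.transform import Rotation as R
from workcell import readout,viewer
np.set_printoptions(precision=4,suppress=True)
def ray(c,uv):
    uv=np.atleast_2d(np.float64(uv));d=np.c_[(uv[:,0]-c['cx'])/c['fx'],(uv[:,1]-c['cy'])/c['fy'],np.ones(len(uv))]
    return R.from_quat(c['rotation']).apply(d)
def toplane(c,uv,z):
    d=ray(c,uv);e=c['eye'];return (e+d*((z-e[2])/d[:,2])[:,None])[:,:2]
def proj(c,P):
    q=R.from_quat(c['rotation']).inv().apply(np.atleast_2d(P)-c['eye'])
    return np.c_[q[:,0]/q[:,2]*c['fx']+c['cx'],q[:,1]/q[:,2]*c['fy']+c['cy']]
def polar(im,c,ctr,z,rs,ths):
    r,t=np.meshgrid(rs,ths);P=np.c_[(ctr[0]+r*np.cos(t)).ravel(),(ctr[1]+r*np.sin(t)).ravel(),np.full(r.size,z)]
    uv=proj(c,P).astype(np.float32).reshape(r.shape+(2,))
    return cv2.remap(im,uv,None,cv2.INTER_LINEAR)
def deckyaw(im,c,ctr):
    # direction (deg) of the 28/62 notch pattern, modulo 90
    th=np.radians(np.arange(0,360,.5));p=polar(im,c,ctr,.058,np.linspace(.178,.194,6),th).astype(float)
    s=(p[...,2]-0.75*p[...,0]).mean(1)  # blue minus red: white deck high, wood low
    off=np.degrees(th);out=[]
    for a in np.arange(0,90,.5):
        m=(off-a)%90;n=(abs(m-28)<8)|(abs(m-62)<8);out.append(s[~n].mean()-s[n].mean())
    return np.arange(0,90,.5)[np.argmax(out)],max(out)
E
python3 - <<'E'
from h import *
c=viewer.calibration('top');im=cv2.imread('pics/top0.png')[...,::-1].copy()
hsv=cv2.cvtColor(im,cv2.COLOR_RGB2HSV)
wood=cv2.inRange(hsv,(8,50,90),(28,200,255));green=cv2.inRange(hsv,(45,120,60),(75,255,255))
m=(wood|green)
roi=np.zeros_like(m);roi[70:275,150:350]=1;m*=roi
m=cv2.morphologyEx(m,cv2.MORPH_OPEN,np.ones((2,2)))
pts=np.argwhere(m)[:,::-1].astype(np.float32)
cs,_=cv2.findContours(m,cv2.RETR_EXTERNAL,cv2.CHAIN_APPROX_NONE);k=max(cs,key=cv2.contourArea)
w=toplane(c,k.reshape(-1,2),.018)
rect=cv2.minAreaRect(w.astype(np.float32));print('board',rect)
ctr=np.array(rect[0]);g=toplane(c,np.argwhere(green*roi)[:,::-1],.018).mean(0);fd=g-ctr;print('front dir deg',np.degrees(np.arctan2(fd[1],fd[0])))
y=cv2.inRange(hsv,(22,180,120),(34,255,255))*roi;yy=toplane(c,np.argwhere(y)[:,::-1],.08).mean(0)-ctr;print('yellow dir approx',np.degrees(np.arctan2(yy[1],yy[0])),len(np.argwhere(y)))
print('deck',deckyaw(im,c,ctr))
t=[(387,141),(447,142),(449,230),(388,230)];tw=toplane(c,t,.03);print('tray',tw,tw.mean(0))
# rectified view
s=1/700.;yy_,xx_=np.mgrid[0:500,0:500];P=np.c_[(ctr[0]-(yy_-250)*s).ravel(),(ctr[1]-(xx_-250)*s).ravel(),np.full(250000,.058)]
re=cv2.remap(im,proj(c,P).astype(np.float32).reshape(500,500,2),None,cv2.INTER_CUBIC)
cv2.circle(re,(250,250),140,(255,0,255),1)
a0=deckyaw(im,c,ctr)[0]
for q in range(4):
  for d in(28,62):
    t=np.radians(a0+90*q+d);cv2.circle(re,(int(250-.185*700*np.sin(t)),int(250-.185*700*np.cos(t))),4,(255,0,0),1)
cv2.imwrite('pics/re0.png',re[...,::-1])
E
```

```text
board ((0.6154525876045227, 0.18634407222270966), (0.43959102034568787, 0.4421101212501526), 57.7653923034668)
front dir deg -122.72972248048754
yellow dir approx 103.76253778142937 189
deck (np.float64(11.0), np.float64(75.94242468813684))
tray [[ 0.7208 -0.2717]
 [ 0.72   -0.4721]
 [ 0.427  -0.477 ]
 [ 0.4245 -0.2758]] [ 0.5731 -0.3741]
```

View pics/re0.png

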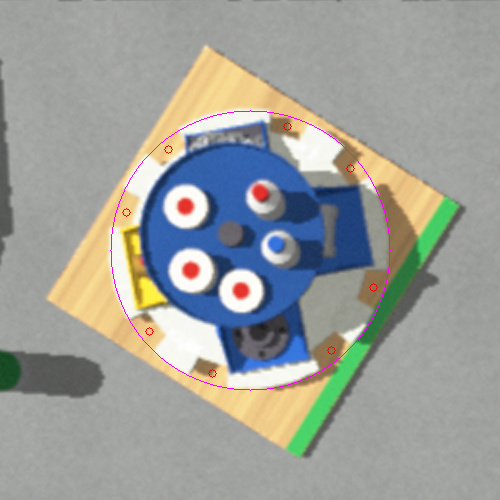

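The picture shows the carousel axis at about (0.615, 0.186). The yellow bin points to about 101° and the front to about 238°. The notch at 129° (pixel 150,331) is free, so I'll push that one round counter-clockwise.

```bash
python3 -m crank '0 0 0 0 0 -0.092 1;0 0 0 0 0 -0.092 1;0 0 0 0 0 -0.092 1;-0.03 -0.0123 0.007 0 0 0 1;-0.03 -0.0123 0.007 0 0 0 1;-0.03 -0.0123 0.007 0 0 0 1;-0.03 -0.0123 0.007 0 0 0 1;-0.03 -0.0123 0.007 0 0 0 1;-0.03 -0.0123 0.007 0 0 0 1;-0.03 -0.0123 0.007 0 0 0 1;-0.03 -0.0123 0.007 0 0 0 1;-0.03 -0.0123 0.007 0 0 0 1;-0.03 -0.0123 0.007 0 0 0 1;-0.03 -0.0123 0.007 0 0 0 1;-0.03 -0.0123 0.007 0 0 0 1;0 0 0 0 0 0 1'
```

```text
clock: 1.43
eef_pos: [0.5099, 0.3308, 0.1501]
tool_rot: [-0.012, 1.0, -0.006, -0.005]
ft_force: [-0.2, -0.6, 0.7]
grip_width: 0.0002
```

```bash
python3 -m crank '0.008 0.002 0 0 0 0.02 1;0.008 0.002 0 0 0 0 1;0 0 0.02 0 0 0 1; 0 0 0 0 0 0 1'
python3 - <<'E'
from h import *
o=readout.get_obs();c=viewer.calibration('wrist');im=viewer.camera('wrist').copy();print(o['eef_pos'],c['eye'])
ctr=np.array([.6155,.1863])
for a,rr in((120.5,.17),(137.5,.17),(120.5,.2),(137.5,.2)):
    t=np.radians(a);u=proj(c,[ctr[0]+rr*np.cos(t),ctr[1]+rr*np.sin(t),.058])[0];print(u);cv2.circle(im,(int(u[0]),int(u[1])),4,(255,0,255),2)
u=proj(c,[*o['eef_pos'][:2],.058])[0];cv2.circle(im,(int(u[0]),int(u[1])),4,(0,255,255),2)
cv2.imwrite('pics/w1.png',im[...,::-1])
E
```

```text
clock: 1.77
eef_pos: [0.4933, 0.3318, 0.1264]
tool_rot: [0.001, 1.0, -0.007, -0.008]
ft_force: [-1.3, -0.4, -1.4]
grip_width: -0.0001
[0.4933 0.3318 0.1264] [0.4279 0.3344 0.2532]
[322.3109 271.7215]
[272.8144 215.8379]
[361.756  250.7726]
[304.0039 181.9275]
```

View pics/w1.png

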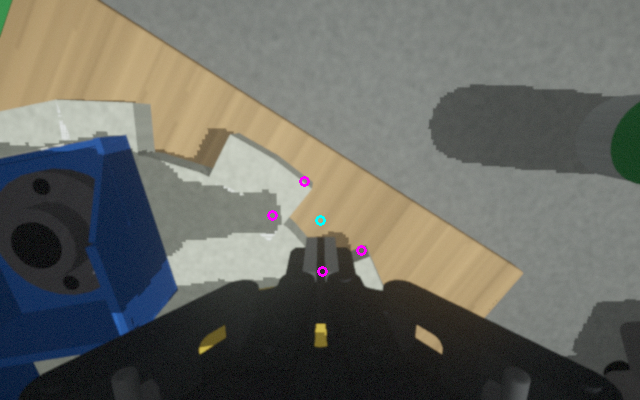

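```bash
python3 -m crank '-0.003 0.003 0.01 0 0 0 1;0 0 0.02 0 0 0 1;0 0 0.02 0 0 0 1;0 0 0.015 0 0 0 1; 0 0 0.005 0 0 0 1;0 0 0 0 0 0 1'; python3 -c "
from h import *
print(readout.get_obs()['eef_pos'])"
```

```text
clock: 2.32
eef_pos: [0.4979, 0.3409, 0.0613]
tool_rot: [-0.003, 1.0, -0.003, -0.002]
ft_force: [-0.5, 0.5, -0.1]
grip_width: -0.0001
[0.4979 0.3409 0.0613]
```

```bash
cat > arc.py <<'E'
import sys
from h import *
o=readout.get_obs();p=o['eef_pos'];T=R.from_quat(o['tool_rot'])
ctr=np.array([.6155,.1863]);v=p[:2]-ctr;a=np.degrees(np.arctan2(v[1],v[0]))%360
print('ang',a,'r',np.hypot(*v),'z',p[2],'F',o['ft_force'])
a1,n,r,z=map(float,sys.argv[1:5]);n=int(n);prev=p
for i in range(1,n+1):
    t=np.radians(a+(a1-a)*i/n);rr=np.hypot(*v)+(r-np.hypot(*v))*min(1,i/3);q=np.array([ctr[0]+rr*np.cos(t),ctr[1]+rr*np.sin(t),p[2]+(z-p[2])*min(1,i/3)])
    print(*np.round(T.inv().apply(q-prev),3),end=' 0 0 0 1;');prev=q
E
python3 arc.py 175 12 .194 .055
```

```text
ang 127.26234445365344 r 0.19428209132018628 z 0.06132705063412205 F [-0.4578  0.4759 -0.0735]
0.01 -0.009 0.002 0 0 0 1;0.01 -0.009 0.002 0 0 0 1;0.009 -0.01 0.002 0 0 0 1;0.008 -0.01 0.0 0 0 0 1;0.008 -0.011 0.0 0 0 0 1;0.007 -0.012 0.0 0 0 0 1;0.006 -0.012 0.0 0 0 0 1;0.005 -0.012 0.0 0 0 0 1;0.004 -0.013 0.0 0 0 0 1;0.004 -0.013 0.0 0 0 0 1;0.003 -0.013 0.0 0 0 0 1;0.002 -0.013 0.0 0 0 0 1;
```

```bash
python3 -m crank '0.01 -0.009 0.002 0 0 0 1;0.01 -0.009 0.002 0 0 0 1;0.009 -0.01 0.002 0 0 0 1;0.008 -0.01 0 0 0 0 1;0.008 -0.011 0 0 0 0 1;0.007 -0.012 0 0 0 0 1;0.006 -0.012 0 0 0 0 1;0.005 -0.012 0 0 0 0 1;0.004 -0.013 0 0 0 0 1;0.004 -0.013 0 0 0 0 1'; python3 arc.py 205 12 .194 .056
```

```text
clock: 3.15
eef_pos: [0.4479, 0.2559, 0.0712]
tool_rot: [-0.01, 0.999, 0.026, 0.023]
ft_force: [0.3, 5.9, -2.3]
grip_width: 0.0001
ang 157.44886073452452 r 0.18150890597786015 z 0.07121132280066092 F [ 0.3082  5.9309 -2.3148]
0.009 -0.01 0.004 0 0 0 1;0.008 -0.011 0.004 0 0 0 1;0.007 -0.012 0.004 0 0 0 1;0.002 -0.013 -0.001 0 0 0 1;0.001 -0.013 -0.001 0 0 0 1;0.0 -0.013 -0.001 0 0 0 1;-0.0 -0.013 -0.001 0 0 0 1;-0.001 -0.013 -0.001 0 0 0 1;-0.002 -0.013 -0.001 0 0 0 1;-0.003 -0.013 -0.001 0 0 0 1;-0.004 -0.013 -0.0 0 0 0 1;-0.005 -0.012 -0.0 0 0 0 1;
```

```bash
sed -i 's/^a1,n/print("rotfix",(T.inv()*R.from_quat([0,1,0,0])).as_rotvec())\na1,n/' arc.py; python3 -m crank '0.008 0 0.007 0.05 -0.05 0 1;0.007 0 0.007 0 0 0 1;0.002 0 0.003 0 0 0 1;0 0 0 0 0 0 1'; python3 arc.py 205 12 .195 .054
```

```text
clock: 3.48
eef_pos: [0.4457, 0.2568, 0.0693]
tool_rot: [-0.006, 0.998, 0.004, 0.067]
ft_force: [-0.1, 0.6, -0.2]
grip_width: -0.0
ang 157.4503547883308 r 0.18383190240640568 z 0.06930511893296015 F [-0.1265  0.626  -0.1664]
rotfix [0.0071 0.1343 0.0121]
0.009 -0.011 0.004 0 0 0 1;0.008 -0.011 0.004 0 0 0 1;0.007 -0.012 0.004 0 0 0 1;0.002 -0.013 -0.0 0 0 0 1;0.001 -0.013 -0.0 0 0 0 1;0.0 -0.013 -0.0 0 0 0 1;-0.001 -0.013 -0.0 0 0 0 1;-0.002 -0.013 0.0 0 0 0 1;-0.002 -0.013 0.0 0 0 0 1;-0.003 -0.013 0.0 0 0 0 1;-0.004 -0.013 0.0 0 0 0 1;-0.005 -0.012 0.001 0 0 0 1;
```

```bash
python3 -c "
from h import *
o=readout.get_obs();print(o['joint_pos'],o['joint_vel'],o['tau'],o['clock'])"; python3 -m crank '0 0 0 0 0.1 0 1;0 0 0 0 0.034 0 1;0 0 0 0 0 0 1';python3 -c "
from h import *
o=readout.get_obs();print(o['joint_pos'],o['eef_pos'],o['ft_force'])"
```

```text
[ 0.5585  0.3469 -0.3685  0.7372 -0.0643  0.5425] [ 0.0019 -0.0538  0.0313  0.0229 -0.0181 -0.0016] [ -0.0682 -37.9844  21.0435  -1.0631  -0.2806   0.02  ] 3.4833
clock: 3.73
eef_pos: [0.4451, 0.2572, 0.0734]
tool_rot: [-0.007, 1.0, 0.004, -0.0]
ft_force: [0.9, 0.2, 0.4]
grip_width: -0.0002
[ 0.5198  0.4107 -0.243   0.9132  0.0076  0.5049] [0.4451 0.2572 0.0734] [0.8835 0.1848 0.3905]
```

```bash
python3 -m crank '0 0 0 0 0 0 1;0 0 0 0 0 0 1;0 0 0 0 0 0 1'; python3 -m crank '0.006 0 0.006 0 0 0 1;0.006 0 0.006 0 0 0 1'; python3 -m crank '0.006 0 0.006 0 0 0 1;0 0 0 0 0 0 1'
```

```text
clock: 3.98
eef_pos: [0.4464, 0.2576, 0.0746]
tool_rot: [-0.007, 1.0, 0.005, 0.002]
ft_force: [0.6, -0.4, 0.0]
grip_width: 0.0
clock: 4.15
eef_pos: [0.4364, 0.2594, 0.0639]
tool_rot: [-0.007, 1.0, 0.007, 0.005]
ft_force: [3.2, 3.9, 6.4]
grip_width: 0.0004
clock: 4.32
eef_pos: [0.4291, 0.261, 0.0571]
tool_rot: [-0.008, 1.0, 0.009, 0.006]
ft_force: [-0.5, 0.9, -1.1]
grip_width: 0.0
```

```bash
cat > yaw.py <<'E'
from h import *
im=viewer.camera('top');c=viewer.calibration('top');ctr=np.array([.6155,.1863])
cv2.imwrite('pics/t_last.png',im[...,::-1]);print('deck yaw mod 90',deckyaw(im,c,ctr))
E
python3 yaw.py; python3 arc.py 200 10 .194 .055
```

```text
deck yaw mod 90 (np.float64(37.0), np.float64(68.57358865248227))
ang 158.19241215544795 r 0.20064753348817546 z 0.05730455403586324 F [-0.9458  2.8807 -0.2122]
rotfix [0.017  0.0119 0.0163]
0.003 -0.014 0.0 0 0 0 1;0.002 -0.014 0.001 0 0 0 1;0.001 -0.014 0.001 0 0 0 1;0.002 -0.014 -0.0 0 0 0 1;0.001 -0.014 -0.0 0 0 0 1;-0.0 -0.014 -0.0 0 0 0 1;-0.001 -0.014 -0.0 0 0 0 1;-0.002 -0.014 -0.0 0 0 0 1;-0.003 -0.014 -0.0 0 0 0 1;-0.004 -0.014 -0.0 0 0 0 1;
```

```bash
python3 -m crank '0.003 -0.014 0.001 0 0 0 1;0.003 -0.014 0.001 0 0 0 1;0.002 -0.014 0.001 0 0 0 1;0.002 -0.014 0.001 0 0 0 1;0.001 -0.014 0.001 0 0 0 1;0 -0.014 0.001 0 0 0 1'; python3 arc.py 215 10 .194 .055
```

```text
clock: 4.87
eef_pos: [0.4207, 0.1876, 0.052]
tool_rot: [-0.015, 1.0, 0.022, 0.008]
ft_force: [-0.2, 4.5, 3.7]
grip_width: -0.0001
ang 179.61861172293519 r 0.19484676728843528 z 0.05195754674434043 F [-0.2339  4.4831  3.6864]
rotfix [0.0431 0.0164 0.0303]
-0.0 -0.012 -0.002 0 0 0 1;-0.001 -0.012 -0.002 0 0 0 1;-0.002 -0.012 -0.001 0 0 0 1;-0.002 -0.012 -0.0 0 0 0 1;-0.003 -0.012 -0.0 0 0 0 1;-0.004 -0.011 -0.0 0 0 0 1;-0.004 -0.011 -0.0 0 0 0 1;-0.005 -0.011 -0.0 0 0 0 1;-0.006 -0.011 -0.0 0 0 0 1;-0.006 -0.01 -0.0 0 0 0 1;
```

Tracking well.

```bash
python3 -m crank '0 -0.012 -0.001 0.005 0 0.004 1;-0.001 -0.012 -0.001 0.005 0 0.004 1;-0.002 -0.012 0 0.005 0 0.004 1;-0.002 -0.012 0 0.005 0 0.004 1;-0.003 -0.012 0 0.005 0 0.004 1;-0.004 -0.012 0 0.005 0 0.004 1;-0.004 -0.012 0 0.005 0 0 1;-0.005 -0.012 0 0 0 0 1'; python3 arc.py 232 10 .194 .055
```

```text
clock: 5.53
eef_pos: [0.4409, 0.0937, 0.0513]
tool_rot: [-0.005, 1.0, 0.013, 0.006]
ft_force: [0.0, 8.4, 0.7]
grip_width: -0.0002
ang 207.9463056905937 r 0.19763924355494877 z 0.05127994691678514 F [0.0291 8.3802 0.7129]
rotfix [0.0261 0.0114 0.0109]
-0.005 -0.007 -0.001 0 0 0 1;-0.005 -0.006 -0.001 0 0 0 1;-0.006 -0.006 -0.001 0 0 0 1;-0.005 -0.007 -0.0 0 0 0 1;-0.005 -0.006 -0.0 0 0 0 1;-0.005 -0.006 -0.0 0 0 0 1;-0.006 -0.006 -0.0 0 0 0 1;-0.006 -0.006 -0.0 0 0 0 1;-0.006 -0.005 -0.0 0 0 0 1;-0.006 -0.005 -0.0 0 0 0 1;
```

```bash
python3 -m crank '-0.007 -0.010 -0.001 0.004 0 0.002 1;-0.007 -0.010 -0.001 0.004 0 0.002 1;-0.008 -0.0095 0 0.004 0 0.002 1;-0.008 -0.009 0 0.004 0 0.002 1;-0.009 -0.0085 0 0.004 0 0 1;-0.009 -0.0075 0 0.004 0 0 1;-0.0095 -0.007 0 0 0 0 1;-0.010 -0.0065 0 0 0 0 1'; python3 arc.py 263 10 .194 .055
```

```text
clock: 6.2
eef_pos: [0.4899, 0.0215, 0.0447]
tool_rot: [-0.002, 1.0, 0.002, -0.016]
ft_force: [-16.8, 13.0, 9.0]
grip_width: 0.0001
ang 232.6973748339257 r 0.20723798918493136 z 0.044655795477794386 F [-16.7593  12.9966   9.0439]
rotfix [ 0.0048 -0.0329  0.0035]
-0.011 -0.003 -0.004 0 0 0 1;-0.011 -0.002 -0.004 0 0 0 1;-0.011 -0.001 -0.004 0 0 0 1;-0.009 -0.005 -0.0 0 0 0 1;-0.009 -0.004 -0.0 0 0 0 1;-0.01 -0.004 -0.0 0 0 0 1;-0.01 -0.003 -0.0 0 0 0 1;-0.01 -0.003 -0.0 0 0 0 1;-0.01 -0.002 -0.0 0 0 0 1;-0.01 -0.002 -0.0 0 0 0 1;
```

```bash
python3 yaw.py
```

```text
deck yaw mod 90 (np.float64(16.0), np.float64(70.28028248876609))
```

```bash
python3 -m crank '0.008 0.008 -0.004 0 0 0 1;0.006 0.006 -0.004 0 0 0 1;0.004 0.004 -0.002 0 0 0 1;-0.006 0.006 0 0 0 0 1;-0.005 0.005 0 0 0 0 1;0 0 0 0 0 0 1'; python3 arc.py 263 10 .192 .055;python3 yaw.py
```

```text
clock: 6.75
eef_pos: [0.4851, 0.0503, 0.0562]
tool_rot: [-0.0, 1.0, -0.0, -0.014]
ft_force: [0.0, 0.8, -0.7]
grip_width: -0.0004
ang 226.21302792967398 r 0.18845366076778433 z 0.05621286736376441 F [ 0.0041  0.8439 -0.6536]
rotfix [-0.0002 -0.0283  0.0001]
-0.008 -0.009 0.0 0 0 0 1;-0.009 -0.008 0.0 0 0 0 1;-0.009 -0.008 0.0 0 0 0 1;-0.011 -0.006 -0.0 0 0 0 1;-0.011 -0.006 -0.0 0 0 0 1;-0.011 -0.005 -0.0 0 0 0 1;-0.012 -0.004 -0.0 0 0 0 1;-0.012 -0.003 -0.0 0 0 0 1;-0.012 -0.003 -0.0 0 0 0 1;-0.012 -0.002 -0.0 0 0 0 1;deck yaw mod 90 (np.float64(17.0), np.float64(74.52909834667757))
```

```bash
python3 -m crank '-0.008 -0.008 0 0 0 0 1;-0.009 -0.007 0 0 0 0 1;-0.009 -0.007 0 0 0 0 1;-0.010 -0.006 -0.001 0 0 0 1;-0.010 -0.005 -0.001 0 0 0 1'; python3 arc.py 263 10 .192 .055;python3 yaw.py
```

```text
clock: 7.22
eef_pos: [0.525, 0.021, 0.0548]
tool_rot: [-0.004, 1.0, 0.006, -0.023]
ft_force: [-3.3, 5.0, 1.4]
grip_width: 0.0001
ang 241.28260938009504 r 0.18843931379826687 z 0.054807574578750906 F [-3.3265  5.0076  1.4208]
rotfix [ 0.0118 -0.0461  0.0081]
-0.006 -0.004 -0.0 0 0 0 1;-0.006 -0.004 -0.0 0 0 0 1;-0.006 -0.004 -0.0 0 0 0 1;-0.007 -0.003 -0.0 0 0 0 1;-0.007 -0.002 -0.0 0 0 0 1;-0.007 -0.002 -0.0 0 0 0 1;-0.007 -0.002 -0.0 0 0 0 1;-0.007 -0.002 -0.0 0 0 0 1;-0.007 -0.001 -0.0 0 0 0 1;-0.007 -0.001 -0.0 0 0 0 1;deck yaw mod 90 (np.float64(28.5), np.float64(67.96725214142519))
```

```bash
python3 -m crank '-0.009 -0.005 0 0 0 0 1;-0.009 -0.004 0 0 -0.005 0 1;-0.009 -0.004 0 0 -0.005 0 1;-0.010 -0.003 0 0 -0.005 0 1;-0.010 -0.002 0 0 -0.005 0 1;-0.010 -0.001 0 0 -0.005 0 1;-0.008 -0.001 0 0 -0.005 0 1'; python3 arc.py 270 4 .192 .055;python3 yaw.py
```

```text
clock: 7.85
eef_pos: [0.5848, -0.0013, 0.0488]
tool_rot: [-0.003, 1.0, 0.008, -0.019]
ft_force: [-4.2, 1.5, 3.4]
grip_width: 0.0001
ang 260.7143212954059 r 0.19009302505208295 z 0.04884078230820523 F [-4.1516  1.523   3.3519]
rotfix [ 0.017  -0.0372  0.0055]
-0.007 -0.002 -0.002 0 0 0 1;-0.008 -0.001 -0.002 0 0 0 1;-0.008 -0.001 -0.002 0 0 0 1;-0.008 -0.0 -0.0 0 0 0 1;deck yaw mod 90 (np.float64(47.0), np.float64(67.95280606433387))
```

```bash
python3 -m crank '-0.009 -0.001 -0.002 0 0 0 1;-0.009 -0.001 -0.002 0 0 0 1;-0.008 0 -0.001 0 0 0 1;-0.006 0 0 0 0 0 1;-0.003 0 0 0 0 0 1;0 0 0 0 0 0 1'; python3 arc.py 270 4 .192 .055;python3 yaw.py
```

```text
clock: 8.4
eef_pos: [0.6155, -0.0042, 0.0481]
tool_rot: [-0.002, 1.0, 0.009, -0.026]
ft_force: [-1.5, 1.0, 1.2]
grip_width: 0.0001
ang 270.0125206897834 r 0.19053753359650705 z 0.04805776966629212 F [-1.527   1.0097  1.2172]
rotfix [ 0.0183 -0.0525  0.0049]
0.0 -0.0 -0.002 0 0 0 1;0.0 -0.0 -0.002 0 0 0 1;0.0 -0.0 -0.002 0 0 0 1;0.0 0.0 0.0 0 0 0 1;deck yaw mod 90 (np.float64(56.0), np.float64(65.0599656005103))
```

```bash
python3 -m crank '-0.004 0 -0.001 0 0 0 1;-0.003 0 -0.001 0 0 0 1;0 0 0 0 0 0 1;0.006 0 0 0 0 0 1;0.006 -0.002 0 0 0 0 1;0 0 -0.03 0 0 0 1;0 0 -0.03 0 0 0 1;0 -0.01 -0.035 0 0 0 0;0 -0.03 -0.035 0 0 0 -1;0 -0.035 -0.03 0 0 0 -1;0 -0.035 -0.02 0 0 0 -1;0.01 -0.035 0 0 0 0 -1;0 0 0 0 0 0 -1'
python3 - <<'E'
from h import *
im=viewer.camera('top');c=viewer.calibration('top');ctr=np.array([.6155,.1863])
a,q=deckyaw(im,c,ctr);print(a,q)
s=1/1000.;yy_,xx_=np.mgrid[0:500,0:500];P=np.c_[(ctr[0]+.12-yy_*s-.12+.1).ravel(),(ctr[1]+.2-xx_*s).ravel(),np.full(250000,.058)]
re=cv2.remap(im,proj(c,P).astype(np.float32).reshape(500,500,2),None,cv2.INTER_CUBIC)
ft=np.radians(237.77)
for d in(28,62,-28,-62,0):
    t=ft+np.radians(d);cv2.circle(re,(int((.2-.185*np.sin(t))*1000),int((.1-.185*np.cos(t))*1000)),4,(255,0,0),1)
cv2.imwrite('pics/re1.png',re[...,::-1])
E
```

```text
clock: 9.53
eef_pos: [0.6095, -0.1566, 0.2323]
tool_rot: [-0.005, 1.0, 0.003, -0.021]
ft_force: [0.5, -0.7, -0.2]
grip_width: 0.0722
57.5 83.68491719063239
```

View pics/re1.png

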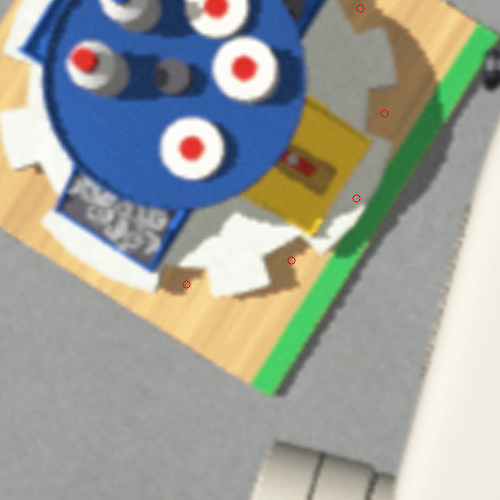

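```bash
cat > go.py <<'E'
import sys
from h import *
from scipy.spatial.transform import Slerp
U=np.array([.5334,.8459,0])
def lean(deg,u=U):
    t=np.radians(deg);z=u*np.sin(t)-np.array([0,0,np.cos(t)]);x=-u*np.cos(t)-np.array([0,0,np.sin(t)])
    return R.from_matrix(np.c_[x,np.cross(z,x),z])
def rows(target,Rt,n,g):
    o=readout.get_obs();p=o['eef_pos'];T=R.from_quat(o['tool_rot'])
    print('at',p,'need world',target-p,'rot',(T.inv()*Rt).as_rotvec(),'tool shift',T.inv().apply(target-p),'F',o['ft_force'],'w',o['grip_width'],o['clock'])
    S=Slerp([0,1],R.concatenate([T,Rt]));out=[]
    for i in range(n):
        A,B=S(i/n),S((i+1)/n)
        out.append(' '.join(f'{v:.3f}' for v in [*A.inv().apply((target-p)/n),*(A.inv()*B).as_rotvec(),g]))
    print(';'.join(out))
E
python3 - <<'E'
from go import *
Rt=lean(35);G=np.array([.5515,.0848,.088]);rows(G-.14*Rt.as_matrix()[:,2],Rt,14,-1)
print(readout.get_obs()['joint_pos'])
E
```

```text
at [ 0.6106 -0.1541  0.2329] need world [-0.102   0.171  -0.0302] rot [-0.2777 -0.5901 -0.9739] tool shift [0.0986 0.1719 0.0356] F [ 0.4303 -0.3433  0.9878] w 0.07908151410353155 9.5833
0.007 0.012 0.003 -0.020 -0.042 -0.070 -1.000;0.006 0.013 0.003 -0.020 -0.042 -0.070 -1.000;0.005 0.013 0.003 -0.020 -0.042 -0.070 -1.000;0.005 0.013 0.003 -0.020 -0.042 -0.070 -1.000;0.004 0.014 0.003 -0.020 -0.042 -0.070 -1.000;0.003 0.014 0.003 -0.020 -0.042 -0.070 -1.000;0.002 0.014 0.003 -0.020 -0.042 -0.070 -1.000;0.001 0.014 0.003 -0.020 -0.042 -0.070 -1.000;0.000 0.014 0.003 -0.020 -0.042 -0.070 -1.000;-0.000 0.014 0.004 -0.020 -0.042 -0.070 -1.000;-0.001 0.014 0.004 -0.020 -0.042 -0.070 -1.000;-0.002 0.014 0.004 -0.020 -0.042 -0.070 -1.000;-0.003 0.013 0.005 -0.020 -0.042 -0.070 -1.000;-0.003 0.013 0.005 -0.020 -0.042 -0.070 -1.000
[-0.2466  0.5458  0.4183  1.4833 -0.0014 -0.2585]
```

```bash
python3 -m crank '0.007 0.012 0.003 -0.02 -0.042 -0.07 -0.3;0.006 0.013 0.003 -0.02 -0.042 -0.07 -0.3;0.005 0.013 0.003 -0.02 -0.042 -0.07 -0.3;0.005 0.013 0.003 -0.02 -0.042 -0.07 -0.3;0.004 0.013 0.003 -0.02 -0.042 -0.07 -0.3;0.003 0.013 0.003 -0.02 -0.042 -0.07 -0.3;0.002 0.013 0.003 -0.02 -0.042 -0.07 -0.3;0.001 0.013 0.003 -0.02 -0.042 -0.07 -0.3;0 0.013 0.003 -0.02 -0.042 -0.07 -0.3;0 0.013 0.003 -0.02 -0.042 -0.07 -0.3;0 0.013 0.003 -0.02 -0.042 -0.07 -0.3;0 0.013 0.003 -0.02 -0.042 -0.07 -0.3;0 0 0 0 0 0 -0.3'
python3 - <<'E'
from go import *
Rt=lean(35);G=np.array([.5515,.0848,.088]);rows(G-.14*Rt.as_matrix()[:,2],Rt,5,-.3)
print(readout.get_obs()['joint_pos'])
E
```

```text
clock: 10.67
eef_pos: [0.5149, -0.0042, 0.2014]
tool_rot: [-0.426, 0.863, 0.13, 0.24]
ft_force: [-1.3, 0.7, -0.2]
grip_width: 0.0559
at [ 0.5149 -0.0042  0.2014] need world [-0.0062  0.0211  0.0013] rot [-0.0299 -0.0575 -0.0828] tool shift [-0.0116  0.0177  0.0061] F [-1.2783  0.6864 -0.1883] w 0.05590255412910374 10.6667
-0.002 0.004 0.001 -0.006 -0.012 -0.017 -0.300;-0.002 0.003 0.001 -0.006 -0.012 -0.017 -0.300;-0.002 0.003 0.001 -0.006 -0.012 -0.017 -0.300;-0.002 0.003 0.001 -0.006 -0.012 -0.017 -0.300;-0.002 0.003 0.001 -0.006 -0.012 -0.017 -0.300
[-0.2886  0.1641 -0.3417  0.8698  0.5205 -1.1533]
```

```bash
python3 -m crank '-0.006 0.009 0.003 -0.015 -0.03 -0.041 -0.3;-0.006 0.009 0.003 -0.015 -0.03 -0.041 -0.3;0 0 0 0 0 0 -0.3'
python3 - <<'E'
from go import *
Rt=lean(35);G=np.array([.5515,.0848,.088]);rows(G-.14*Rt.as_matrix()[:,2],Rt,2,-.3)
c=viewer.calibration('wrist');im=viewer.camera('wrist').copy();np.save('w2c.npy',c,allow_pickle=True);cv2.imwrite('pics/w2raw.png',im[...,::-1])
hsv=cv2.cvtColor(im,cv2.COLOR_RGB2HSV)
red=cv2.inRange(hsv,(0,150,60),(8,255,255))|cv2.inRange(hsv,(172,150,60),(180,255,255))
n,l,st,ce=cv2.connectedComponentsWithStats(red)
for i in range(1,n):
    if st[i,4]>60: print(st[i],ce[i],toplane(c,ce[i],.115))
s=np.array([-U[1],U[0],0])
for a in(-.038,.038):
  for b in(-.016,.016):
    u=proj(c,np.array([.5515,.0848,.093])+a*U+b*s)[0];cv2.circle(im,(int(u[0]),int(u[1])),3,(255,0,255),1)
for a in(-.023,.023):
    u=proj(c,np.array([.5515,.0848,.115])+a*U)[0];cv2.circle(im,(int(u[0]),int(u[1])),3,(0,255,0),1)
cv2.imwrite('pics/w2.png',im[...,::-1])
E
```

```text
clock: 10.92
eef_pos: [0.5077, 0.0185, 0.2033]
tool_rot: [-0.46, 0.835, 0.145, 0.264]
ft_force: [0.1, 0.7, -0.7]
grip_width: 0.0556
at [0.5077 0.0185 0.2033] need world [ 0.001  -0.0016 -0.0006] rot [-0.0012  0.0021 -0.0003] tool shift [ 0.001  -0.0017  0.    ] F [ 0.1434  0.745  -0.745 ] w 0.0555605647398078 10.9167
0.001 -0.001 0.000 -0.001 0.001 -0.000 -0.300;0.001 -0.001 0.000 -0.001 0.001 -0.000 -0.300
[314 193  15  21 263] [321.3308 202.5665] [[0.5408 0.0725]]
[317 223  12  10  92] [322.2391 228.1739] [[0.5585 0.1021]]
```

View pics/w2.png

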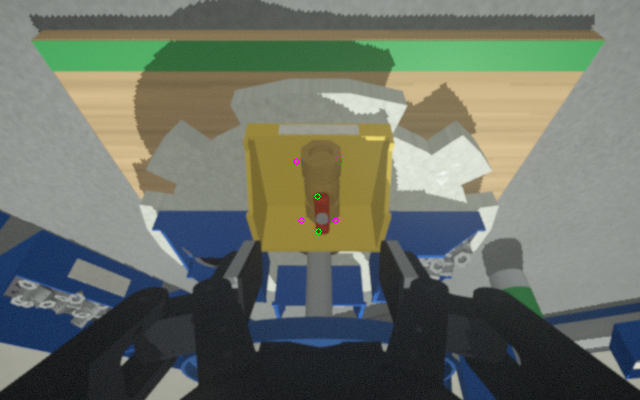

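```bash
python3 -m crank '0.001 0 0.012 0 0 0 -0.15;0 0 0.02 0 0 0 -0.15;0 0 0.02 0 0 0 -0.15;0 0 0.02 0 0 0 -0.15;0 0 0.015 0 0 0 -0.15;0 0 0.005 0 0 0 -0.15;0 0 0 0 0 0 -0.15'
python3 - <<'E'
from go import *
Rt=lean(35);M=Rt.as_matrix();G=np.array([.5515,.0848,.088]);rows(G+.002*M[:,2]+.0013*M[:,1],Rt,4,-.15)
E
```

```text
clock: 11.55
eef_pos: [0.5458, 0.0599, 0.1291]
tool_rot: [-0.456, 0.839, 0.137, 0.266]
ft_force: [0.4, 0.0, 0.2]
grip_width: 0.0489
at [0.5458 0.0599 0.1291] need world [ 0.0052  0.0266 -0.0427] rot [-0.0198 -0.0043 -0.0064] tool shift [0.0037 0.0107 0.0493] F [0.4039 0.0273 0.1895] w 0.04892951224415805 11.55
0.001 0.003 0.012 -0.005 -0.001 -0.002 -0.150;0.001 0.003 0.012 -0.005 -0.001 -0.002 -0.150;0.001 0.003 0.012 -0.005 -0.001 -0.002 -0.150;0.001 0.003 0.012 -0.005 -0.001 -0.002 -0.150
```

Laterally 10 mm off; correct this before going in.

```bash
python3 -m crank '0.002 0.006 0 -0.01 0 -0.003 -0.15;0.002 0.005 0.004 -0.01 0 -0.003 -0.15;0 0 0.01 0 0 0 -0.15;0 0 0 0 0 0 -0.15'
python3 - <<'E'
from go import *
Rt=lean(35);M=Rt.as_matrix();G=np.array([.5515,.0848,.088]);rows(G+.002*M[:,2]+.0013*M[:,1],Rt,4,-.15)
E
```

```text
clock: 11.88
eef_pos: [0.5399, 0.0689, 0.1171]
tool_rot: [-0.461, 0.836, 0.144, 0.262]
ft_force: [-0.4, 0.6, -0.0]
grip_width: 0.0491
at [0.5399 0.0689 0.1171] need world [ 0.0111  0.0175 -0.0308] rot [-0.0019 -0.0043 -0.0005] tool shift [0.0005 0.     0.0371] F [-0.3581  0.6096 -0.0471] w 0.049108961040546774 11.8833
0.000 0.000 0.009 -0.000 -0.001 -0.000 -0.150;0.000 0.000 0.009 -0.000 -0.001 -0.000 -0.150;0.000 -0.000 0.009 -0.000 -0.001 -0.000 -0.150;0.000 -0.000 0.009 -0.000 -0.001 -0.000 -0.150
```

```bash
python3 -m crank '0 0 0.009 0 0 0 -0.15;0 0.001 0.009 0 0 0 -0.15;0 0.001 0.009 0 0 0 -0.15;0 0 0.005 0 0 0 -0.15;0 0 0.003 0 0 0 -0.15;0 0 0 0 0 0 -0.15'
python3 - <<'E'
from go import *
Rt=lean(35);M=Rt.as_matrix();G=np.array([.5515,.0848,.088]);rows(G+.002*M[:,2]+.0013*M[:,1],Rt,1,-.15)
c=viewer.calibration('wrist');im=viewer.camera('wrist');cv2.imwrite('pics/w3.png',im[...,::-1])
E
```

```text
clock: 12.38
eef_pos: [0.5505, 0.0848, 0.0917]
tool_rot: [-0.459, 0.836, 0.141, 0.264]
ft_force: [-0.6, 0.2, -0.8]
grip_width: 0.0489
at [0.5505 0.0848 0.0917] need world [ 0.0005  0.0017 -0.0054] rot [-0.0078 -0.0027 -0.0009] tool shift [0.0017 0.0005 0.0054] F [-0.6378  0.2423 -0.8194] w 0.0489125872088737 12.3833
0.002 0.001 0.005 -0.008 -0.003 -0.001 -0.150
```

View pics/w3.png

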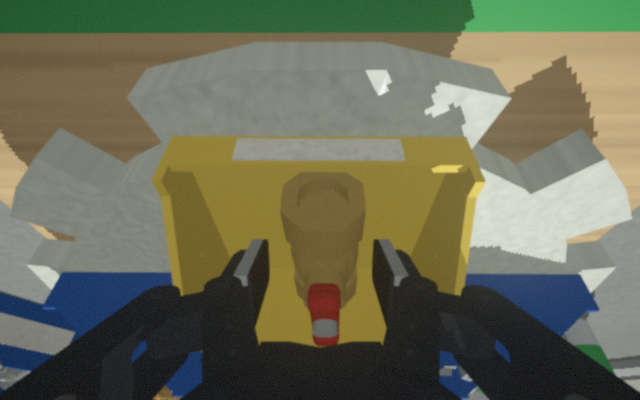

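```bash
python3 -m crank '0.001 0.001 0.005 0 0 0 -0.15;0 0 0.002 0 0 0 -0.15;0 0 0 0 0 0 0.1;0 0 0 0 0 0 0.3;0 0 0 0 0 0 0.5;0 0 0 0 0 0 0.6;0 0 0 0 0 0 1;0 0 0 0 0 0 1;0 0 0 0 0 0 1;0 0 0 0 0 0 1'
python3 - <<'E'
from go import *
Rt=lean(35);M=Rt.as_matrix();G=np.array([.5515,.0848,.088]);rows(G+.002*M[:,2]+.0013*M[:,1],Rt,1,1)
E
```

```text
clock: 13.27
eef_pos: [0.5521, 0.0875, 0.0867]
tool_rot: [-0.459, 0.836, 0.141, 0.265]
ft_force: [-0.6, -0.4, 0.4]
grip_width: 0.0311
at [0.5521 0.0875 0.0867] need world [-0.0011 -0.001  -0.0004] rot [-0.0096 -0.0013 -0.0009] tool shift [ 0.0014  0.0003 -0.0005] F [-0.5764 -0.3573  0.3688] w 0.03108179809996064 13.2667
0.001 0.000 -0.001 -0.010 -0.001 -0.001 1.000
```

```bash
python3 -m crank '-0.003 0 -0.005 0 0 0 1;-0.006 0 -0.009 0 0 0 1;-0.006 0 -0.009 0 0 0 1;-0.006 0 -0.009 0 0 0 1;0 0 -0.012 0 0 0 1;0 0 -0.018 0 0 0 1;0 0 -0.02 0 0 0 1;0 0 -0.02 0 0 0 1;0 0 -0.02 0 0 0 1;0 0 -0.015 0 0 0 1;0 0 0 0 0 0 1;0 0 0 0 0 0 1'; python3 yaw.py
python3 - <<'E'
from go import *
o=readout.get_obs();print(o['eef_pos'],o['tool_rot'],o['grip_width'],o['ft_force'],o['joint_pos'])
im=viewer.camera('side');cv2.imwrite('pics/s3.png',cv2.resize(im[100:350,180:500,::-1],None,fx=2,fy=2))
E
```

```text
clock: 14.27
eef_pos: [0.5057, 0.0324, 0.2058]
tool_rot: [-0.457, 0.842, 0.143, 0.248]
ft_force: [-0.1, -0.1, -4.8]
grip_width: 0.0312
deck yaw mod 90 (np.float64(57.5), np.float64(78.64713185711682))
[0.5058 0.0326 0.2057] [-0.4569  0.8423  0.1431  0.2476] 0.031002991794742838 [-0.68    0.2809 -4.4766] [-0.2346  0.1426 -0.3681  0.8596  0.5481 -1.1722]
```

View pics/s3.png

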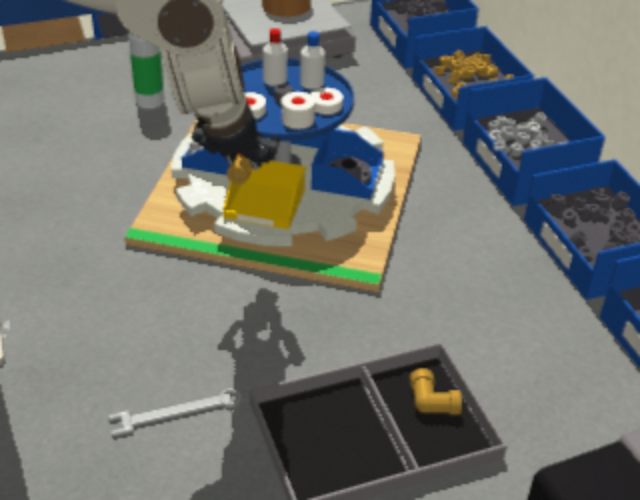

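```bash
cat > t.py <<'E'
from go import *
import sys
z=float(sys.argv[1]);rows(np.array([.511,-.372,z]),lean(35),int(sys.argv[2]),1);print(readout.get_obs()['joint_pos'])
E
python3 t.py .12 14
```

```text
at [0.5057 0.033  0.2052] need world [ 0.0053 -0.405  -0.0852] rot [ 0.0077 -0.0308 -0.0162] tool shift [ 0.3273 -0.2249 -0.1167] F [-0.3406 -0.2222 -3.6194] w 0.030921934104146148 14.3667
0.023 -0.016 -0.008 0.001 -0.002 -0.001 1.000;0.023 -0.016 -0.008 0.001 -0.002 -0.001 1.000;0.023 -0.016 -0.008 0.001 -0.002 -0.001 1.000;0.023 -0.016 -0.008 0.001 -0.002 -0.001 1.000;0.023 -0.016 -0.009 0.001 -0.002 -0.001 1.000;0.023 -0.016 -0.009 0.001 -0.002 -0.001 1.000;0.023 -0.016 -0.009 0.001 -0.002 -0.001 1.000;0.023 -0.016 -0.009 0.001 -0.002 -0.001 1.000;0.023 -0.016 -0.009 0.001 -0.002 -0.001 1.000;0.023 -0.016 -0.009 0.001 -0.002 -0.001 1.000;0.023 -0.016 -0.009 0.001 -0.002 -0.001 1.000;0.023 -0.016 -0.009 0.001 -0.002 -0.001 1.000;0.023 -0.016 -0.009 0.001 -0.002 -0.001 1.000;0.023 -0.016 -0.009 0.001 -0.002 -0.001 1.000
[-0.2341  0.1433 -0.3685  0.8593  0.5485 -1.1722]
```

```bash
python3 -m crank '0.012 -0.008 -0.008 0 -0.005 -0.003 1;0.02 -0.016 -0.014 0 -0.005 -0.003 1;0.022 -0.016 -0.014 0 -0.005 -0.003 1;0.023 -0.016 -0.012 0 -0.005 -0.003 1;0.023 -0.016 -0.01 0 -0.005 -0.003 1;0.023 -0.016 -0.009 0 -0.005 0 1;0.023 -0.016 -0.009 0 0 0 1;0.023 -0.016 -0.009 0 0 0 1'; python3 t.py .12 8
```

```text
clock: 15.03
eef_pos: [0.506, -0.187, 0.1684]
tool_rot: [-0.469, 0.831, 0.155, 0.257]
ft_force: [0.0, 0.6, -4.0]
grip_width: 0.0309
at [ 0.506  -0.187   0.1684] need world [ 0.005  -0.185  -0.0484] rot [ 0.0277 -0.0006  0.0101] tool shift [ 0.1549 -0.1    -0.0513] F [ 0.0496  0.6149 -3.9823] w 0.030876734445995223 15.0333
0.019 -0.012 -0.006 0.003 -0.000 0.001 1.000;0.019 -0.013 -0.006 0.003 -0.000 0.001 1.000;0.019 -0.013 -0.006 0.003 -0.000 0.001 1.000;0.019 -0.013 -0.006 0.003 -0.000 0.001 1.000;0.019 -0.013 -0.006 0.003 -0.000 0.001 1.000;0.019 -0.013 -0.006 0.003 -0.000 0.001 1.000;0.019 -0.013 -0.006 0.003 -0.000 0.001 1.000;0.019 -0.013 -0.006 0.003 -0.000 0.001 1.000
[-0.6599  0.4262 -0.0888  1.1571  0.6033 -1.7185]
```

```bash
python3 -m crank '0.019 -0.012 -0.006 0.004 0 0.002 1;0.019 -0.013 -0.006 0.004 0 0.002 1;0.019 -0.013 -0.006 0.004 0 0.002 1;0.019 -0.013 -0.006 0.004 0 0.002 1;0.019 -0.013 -0.006 0.004 0 0.002 1;0.019 -0.013 -0.006 0.004 0 0.001 1;0.016 -0.011 -0.006 0 0 0 1;0.008 -0.006 -0.004 0 0 0 1;0 0 0 0 0 0 1;0 0 0 0 0 0 1'; python3 t.py .06 5
```

```text
clock: 15.87
eef_pos: [0.5131, -0.3644, 0.0999]
tool_rot: [-0.459, 0.836, 0.153, 0.257]
ft_force: [-0.8, -0.6, -4.5]
grip_width: 0.0308
at [ 0.5131 -0.3644  0.0999] need world [-0.0021 -0.0076 -0.0399] rot [ 0.0181 -0.0035 -0.0097] tool shift [ 0.029  -0.0031  0.0284] F [-0.797  -0.5551 -4.5368] w 0.030801896145856097 15.8667
0.006 -0.001 0.006 0.004 -0.001 -0.002 1.000;0.006 -0.001 0.006 0.004 -0.001 -0.002 1.000;0.006 -0.001 0.006 0.004 -0.001 -0.002 1.000;0.006 -0.001 0.006 0.004 -0.001 -0.002 1.000;0.006 -0.000 0.006 0.004 -0.001 -0.002 1.000
[-0.8655  0.7432  0.2735  1.3258  0.5696 -1.9357]
```

```bash
python3 -m crank '0.006 -0.001 0.006 0.006 0 -0.003 1;0.006 -0.001 0.006 0.006 0 -0.003 1;0.006 -0.001 0.006 0.006 0 -0.003 1;0.006 0 0.006 0 0 0 1;0.004 0 0.004 0 0 0 1;0 0 0 0 0 0 1;0 0 0 0 0 0 1'; python3 t.py .034 5
```

```text
clock: 16.45
eef_pos: [0.5116, -0.3653, 0.054]
tool_rot: [-0.463, 0.834, 0.147, 0.261]
ft_force: [-0.3, 0.4, -3.8]
grip_width: 0.031
at [ 0.5116 -0.3653  0.054 ] need world [-0.0006 -0.0067 -0.02  ] rot [ 0.007  -0.002   0.0022] tool shift [ 0.0163 -0.0031  0.0129] F [-0.3452  0.3925 -3.774 ] w 0.03096557168281976 16.45
0.003 -0.001 0.003 0.001 -0.000 0.000 1.000;0.003 -0.001 0.003 0.001 -0.000 0.000 1.000;0.003 -0.001 0.003 0.001 -0.000 0.000 1.000;0.003 -0.001 0.003 0.001 -0.000 0.000 1.000;0.003 -0.001 0.003 0.001 -0.000 0.000 1.000
[-0.8702  0.7816  0.2165  1.2215  0.574  -1.9467]
```

Run:
```python
from h import *
im=viewer.camera('side');c=viewer.calibration('side');u=proj(c,[.51,-.375,.02])[0].astype(int);print(u)
cr=im[u[1]-75:u[1]+75,u[0]-100:u[0]+100,::-1];cv2.imwrite('pics/s4.png',cv2.resize(cr,None,fx=4,fy=4,interpolation=cv2.INTER_CUBIC))
```

```text
[343 317]
```

View pics/s4.png

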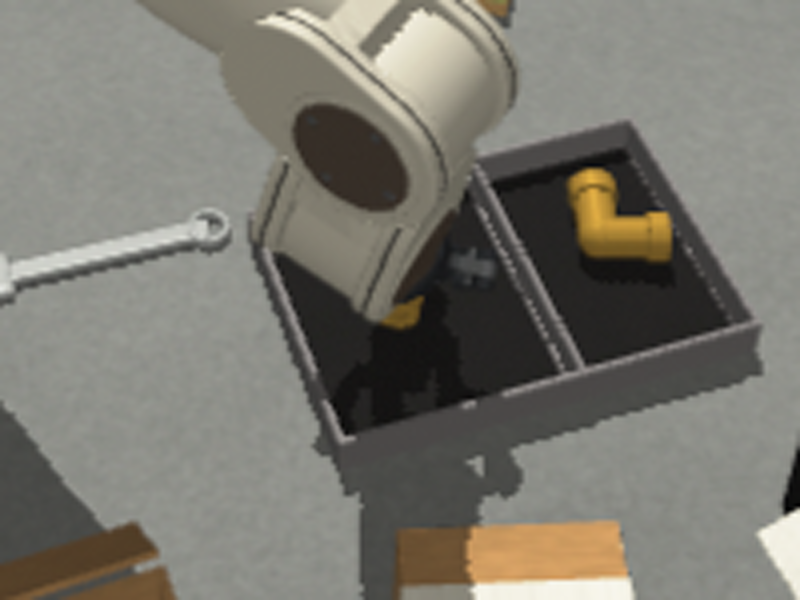

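The valve (crop pixel 405,312) hangs well inside the empty compartment. Next I lower it in small steps while watching the force.

```bash
python3 -m crank '0.003 0 0.003 0.002 0 0 1;0.003 0 0.004 0.002 0 0 1;0.002 0 0.003 0.002 0 0 1;0.002 0 0.003 0 0 0 1;0 0 0 0 0 0 1'; python3 t.py .031 1; python3 -m crank '0.001 0 0.002 0 0 0 1;0.001 0 0.001 0 0 0 1';python3 -m crank '0.001 0 0.001 0 0 0 1;0 0 0 0 0 0 1'
```

```text
clock: 16.92
eef_pos: [0.5121, -0.3667, 0.0379]
tool_rot: [-0.462, 0.835, 0.143, 0.263]
ft_force: [-0.1, 0.0, -4.1]
grip_width: 0.0309
at [ 0.5121 -0.3667  0.0379] need world [-0.0011 -0.0053 -0.0069] rot [-0.0024 -0.0032  0.0046] tool shift [ 0.0081 -0.0018  0.0028] F [-0.0664  0.0263 -4.1252] w 0.03086744089344576 16.9167
0.008 -0.002 0.003 -0.002 -0.003 0.005 1.000
[-0.8718  0.795   0.1969  1.1787  0.576  -1.945 ]
clock: 17.08
eef_pos: [0.5122, -0.3668, 0.0343]
tool_rot: [-0.462, 0.835, 0.143, 0.263]
ft_force: [-0.0, -0.2, -4.9]
grip_width: 0.0308
clock: 17.25
eef_pos: [0.512, -0.3671, 0.0325]
tool_rot: [-0.462, 0.835, 0.143, 0.263]
ft_force: [0.1, 1.5, -4.0]
grip_width: 0.0308
```

```bash
python3 -m crank '0.001 0 0.001 0 0 0 1;0 0 0 0 0 0 1'; python3 -m crank '0.001 0 0.001 0 0 0 1;0 0 0 0 0 0 1'
```

```text
clock: 17.42
eef_pos: [0.512, -0.3674, 0.031]
tool_rot: [-0.462, 0.835, 0.143, 0.263]
ft_force: [0.0, 0.1, -4.2]
grip_width: 0.0311
clock: 17.58
eef_pos: [0.5121, -0.368, 0.03]
tool_rot: [-0.463, 0.835, 0.142, 0.263]
ft_force: [-0.1, 0.0, -4.3]
grip_width: 0.0311
```

```bash
python3 -m crank '0.001 0 0.001 0 0 0 1;0 0 0 0 0 0 1'; python3 -m crank '0.001 0 0.001 0 0 0 1;0 0 0 0 0 0 1'
```

```text
clock: 17.75
eef_pos: [0.5122, -0.3683, 0.0301]
tool_rot: [-0.462, 0.835, 0.142, 0.264]
ft_force: [-0.3, -1.0, -4.4]
grip_width: 0.0309
clock: 17.92
eef_pos: [0.5124, -0.3687, 0.0299]
tool_rot: [-0.462, 0.834, 0.142, 0.265]
ft_force: [0.3, -1.1, -3.7]
grip_width: 0.0309
```

```bash
python3 -m crank '0.0015 0 0.0025 0 0 0 1'; python3 -m crank '0.0015 0 0.0025 0 0 0 1'
```

```text
clock: 18.0
eef_pos: [0.5125, -0.3688, 0.0297]
tool_rot: [-0.461, 0.835, 0.142, 0.266]
ft_force: [-13.8, -1.4, 26.1]
grip_width: 0.0307
clock: 18.08
eef_pos: [0.5126, -0.3688, 0.0298]
tool_rot: [-0.461, 0.835, 0.142, 0.267]
ft_force: [-7.6, 0.8, 14.1]
grip_width: 0.0313
```

```bash
python3 -m crank '0 0 0 0 0 0 1;0 0 0 0 0 0 0.15;0 0 0 0 0 0 0;0 0 0 0 0 0 -0.2;0 0 0 0 0 0 -0.4;0 0 0 0 0 0 -0.5;0 0 0 0 0 0 -0.5;0 0 0 0 0 0 -0.5'; python3 t.py .03 1
python3 - <<'E'
from h import *
im=viewer.camera('wrist');cv2.imwrite('pics/w5.png',im[...,::-1])
E
```

```text
clock: 18.75
eef_pos: [0.5148, -0.3698, 0.0314]
tool_rot: [-0.462, 0.834, 0.139, 0.268]
ft_force: [0.5, -0.3, -0.1]
grip_width: 0.0637
at [ 0.5148 -0.3698  0.0314] need world [-0.0038 -0.0022 -0.0014] rot [-0.014   0.0031  0.007 ] tool shift [ 0.004   0.0021 -0.0011] F [ 0.5025 -0.3256 -0.0807] w 0.06372985054499554 18.75
0.004 0.002 -0.001 -0.014 0.003 0.007 1.000
[-0.8753  0.8046  0.1941  1.1583  0.5853 -1.946 ]
```

View pics/w5.png

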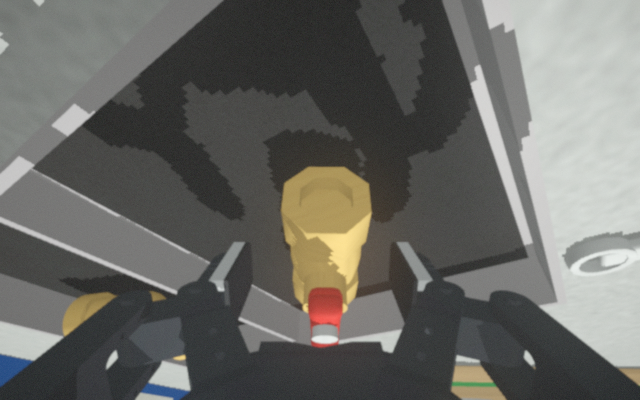

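The valve stands upright (red handle at 325,315) between the open fingers. Now I back out along the tool axis.

```bash
python3 -m crank '0 0 -0.006 0 0 0 -0.5;0 0 -0.012 0 0 0 -0.5;0 0 -0.015 0 0 0 -0.5;0 0 -0.018 0 0 0 -0.5;0 0 -0.02 0 0 0 -0.5;0 0 -0.02 0 0 0 -0.5;0 0 -0.02 0 0 0 -0.5;0 0 -0.03 0 0 0 -0.5;0 0 -0.03 0 0 0 -0.5;0 0 -0.03 0 0 0 -0.5;0 0 0 0 0 0 -0.5;0 0 0 0 0 0 -0.5'; python3 yaw.py
python3 - <<'E'
from h import *
c=viewer.calibration('wrist');im=viewer.camera('wrist');hsv=cv2.cvtColor(im,cv2.COLOR_RGB2HSV)
red=cv2.inRange(hsv,(0,150,60),(8,255,255))|cv2.inRange(hsv,(172,150,60),(180,255,255))
y,x=np.nonzero(red[:300]);print('handle at z .053',toplane(c,[x.mean(),y.mean()],.053),len(x),readout.get_obs()['eef_pos'])
a=im[...,::-1];b=cv2.imread('pics/t_last.png')
cv2.imwrite('pics/f.png',cv2.resize(np.vstack([a[50:350],b[70:370]]),(640,600)))
E
```

```text
clock: 19.8
eef_pos: [0.4457, -0.4699, 0.2042]
tool_rot: [-0.462, 0.834, 0.142, 0.268]
ft_force: [0.5, 0.1, -0.6]
grip_width: 0.0641
deck yaw mod 90 (np.float64(57.5), np.float64(83.79568183889192))
handle at z .053 [[ 0.5121 -0.37  ]] 267 [ 0.4459 -0.4692  0.2038]
```

View pics/f.png

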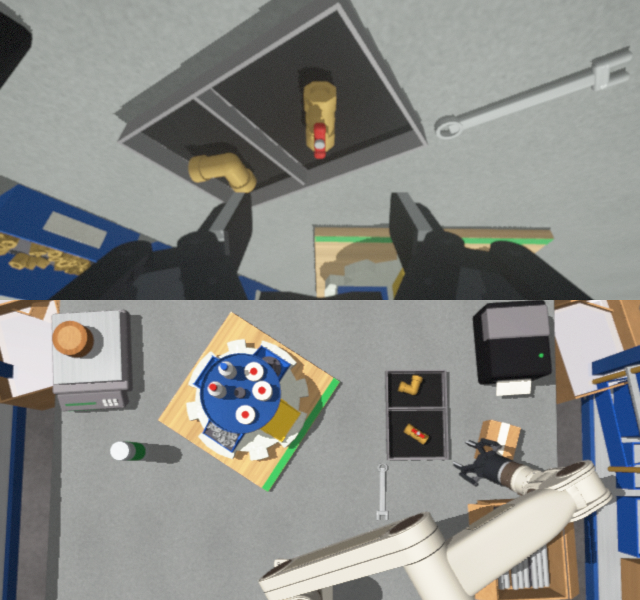

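```bash
python3 -c "
from workcell import order
print(order.job_done())"
```

```text
the job is handed in; nothing more can be done
None
```

I turned the carousel by one rim notch until the yellow bin faced the front. I then lifted the valve out with the gripper leaning 35° and set it down upright in the empty compartment of the kit tray. The job is handed in at about 20 s of the 72 s allowed; no verdict is reported.

**Last checks:**
- **Carousel:** the deck measured 237.5° against 237.8° for the board's front, and it read the same before and after the lift.
- **Valve:** it stands upright and released. Its handle is at about (0.512, -0.370), close to my estimate of the compartment's centre (0.510, -0.375).
- **Robot and bystanders:** the gripper is open and clear, with about 0 N on the wrist. The elbow, wrench, carton and spray can look unmoved in the final top view.

**Not clean or not checked:**
- **Notch push:** the finger nearly slipped out of the notch partway round, with about 21 N sideways on the wrist. I moved it back into the notch before going on.
- **Set-down:** contact with the tray floor showed up late. The wrist force went from the valve's weight to about 26 N upward, about 30 N onto the tray against the 50 N limit.
- **Tee and flange:** I did not measure their positions in their bins at the end. The shelf hides the tee.

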